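# Move the seasoning row into the new rack, same order

## Robot

A 6-joint arm with a two-finger parallel gripper is mounted at the origin on a cart in front of the work surface, level with it; the furniture and walls round the work are solid. World frame = base frame: x ahead of the robot, y to its left, z up, the work surface at z = 0. Lengths are in m, angles in rad, forces in N, time in s.
With the tool pointing down it reaches from about 0.425 to 0.95 m from the base axis. Payload 3.5 kg.
Tool frame: the origin (TCP) lies at the very end of the fingers, on their centre line; the grasp point (between the pads) lies 19 mm behind it; z points along the fingers, y is the line along which they close (so a half turn about z gives the same grasp; the last joint's range is limited). The gripper opens to 85 mm and grips with 20 to 120 N. Pads are 22 mm wide; open, the fingers measure 114 mm over their backs; the gripper's body (76 mm by 85 mm) begins 54 mm behind the grasp point. The pads swing forward as they close: fully open they stand 13 mm farther back than shut.
Start: joints at [0.967, 0.286, 1.577, -0, 1.279, -0.15], TCP at [0.296, 0.607, 0.231] pointing down, gripper open.
Joint ranges: [-2.77, 2.77], [-0.9, 2.22], [0.21, 2.48], [-1.53, 4.67], [0.24, 2.81], [-2.84, 2.84]. Speed limits (rad/s): [2.79, 2.79, 3.14, 3.14, 3.14, 3.14].

## Interface

Orientations are given as a unit quaternion [x, y, z, w].
In Python, from plant import get_state, read_camera, sign_off, recognise gives the robot as it stands.
- The arm moves only by the tool arm_command, never from a script. Its argument "steps" is a list of rows, each an object with "translation": the shift along the tool's x, y, z scaled (see below), a list of three; "twist": the turn, a rotation vector about the tool's x, y, z scaled (see below), a list of three; "fingers": the opening, from -1 (shut) to 1 (fully open). In form: [{"translation": [x, y, z], "twist": [rx, ry, rz], "fingers": fingers}, ...]. A call has 1 to 5 rows; each row is the pose to reach, as a shift and turn from the pose commanded when the call began, along the tool's axes at that moment; what a row does not reach only later rows make up. The controller multiplies each number of a shift by 75 cm and each number of a turn by 60 degrees. A row lasts 1/8 s, in which the tool goes at most 62.5 mm and 10.7 degrees, less where a joint would pass 70% of its speed; a pose out of reach is approached as far as the arm can. A call with a number of a shift or a turn outside -1 to 1 is refused whole. A call with a gripper value outside its range is refused whole. The fingers move at their own pace and stop on an object; "grip_force" is the grip in N (left out, the last holds). Time passes only in rows, so rows that repeat a pose let the fingers close. It gives the time, the measured TCP pose, the force, the opening and the grip force at its end, in the units of the state.
- get_state(): the state, without advancing time (a new reading comes with each control period).
- read_camera(name): name is "side" or "top"; returns a dict with "pixels" (420x560x3 uint8, red, green, blue), "K" (3x3 intrinsics, pixels), "R" (3x3) and "t" (3): a world point X has camera coordinates R X + t. Camera axes: x right, y down, z forward; pixel columns grow to the right and rows downward; lengths in m; the calibration is good to about 2 mm. A picture is of the moment at which its call begins. There is no depth.
- sign_off(): hands the job in; it is judged then, once.
Trained networks look in a picture, given as the dict that the camera call returned (one of the last four; its "shot" number tells which), for a name from the list of things; names that differ only in an ending like _2 or _b are one class to them, and where a whole thing is asked for, a point or a joint stands for the part that bears it (a point fixed in the world has none). Each returns a list of dicts, best first, with "conf" (0 to 1); they miss things now and then, are a little off and sometimes report something else, mostly with a low value. They report only what shows in the picture. A call takes as long as a camera call. They do not tell look-alikes from the thing itself.
- recognise(picture, query): "point" ([row, column] in pixels, amid what is visible of it).
The state is a dict: "time": time; "qpos": joint angles; "dq": joint speeds; "joint_efforts": joint torques, N m; "eef_pos": TCP position; "tcp_rot": TCP orientation; "contact_force": force on the tool from outside, world axes, zero at the start; "wrist_torque": the same for the moment, N m; "opening": opening from 0.0 (shut) to 1.0 (fully open); "finger_force": force on a finger pad.
Only numpy, scipy, OpenCV 4.12 (cv2) and the standard library are available. Lean on these libraries where they do the work, as an engineer would, in place of code of your own. Each camera call takes 0.05 s, during which the arm holds its last target. There are 200 camera calls.

## Task

The new oak rack replaces the old wire carrier. Move all four seasoning jars across, one to each compartment, in the same left-to-right order in which they stand in the carrier, because the cook reaches for each by its place. Set each down upright on the compartment's floor without dropping or tipping it.

Things in the scene. Friction and masses are not known exactly. Their poses are not given: they have to be found in the camera images.
- honey_jar: Wide, squat glass jar of honey with a broad yellow screw lid: 58 mm across (lid and glass), 90 mm tall, 0.26 kg. Origin at the centre of its underside, z up. Upright in its cup of the wire carrier at the start.
- salt_shaker: Clear glass shaker, part filled, with a grey domed, pierced metal top: 44 mm across at 30 mm height, tapering to 36 mm at 60 mm; cap 34 mm; 90 mm tall, 0.10 kg. It stands up to 3 degrees off plumb on its rounded foot. Origin at the centre of its underside, z up. Upright in its cup of the wire carrier at the start.
- herb_jar: Slim glass jar, the slimmest and tallest of the four, with a black cap: 41 mm across all the way up, 105 mm tall, 0.11 kg. Origin at the centre of its underside, z up. Upright in its cup of the wire carrier at the start.
- spice_jar: Stout glass jar with a red ribbed cap: 47 mm across, 97 mm tall, 0.11 kg. Origin at the centre of its underside, z up. Upright in its cup of the wire carrier at the start.
- cup_honey_jar: The wire cup of the carrier in which the honey jar stands at the start (all four cups are alike and fixed): a hoop 70 mm inside and 78 mm outside, its top 30 mm above the cup's origin, on a 2 mm rubber disc on which the jar stands. Origin at the centre of the disc's underside, z up.
- cup_salt_shaker: The wire cup of the carrier in which the salt shaker stands at the start (all four cups are alike and fixed): a hoop 70 mm inside and 78 mm outside, its top 30 mm above the cup's origin, on a 2 mm rubber disc on which the jar stands. Origin at the centre of the disc's underside, z up.
- cup_herb_jar: The wire cup of the carrier in which the herb jar stands at the start (all four cups are alike and fixed): a hoop 70 mm inside and 78 mm outside, its top 30 mm above the cup's origin, on a 2 mm rubber disc on which the jar stands. Origin at the centre of the disc's underside, z up.
- cup_spice_jar: The wire cup of the carrier in which the spice jar stands at the start (all four cups are alike and fixed): a hoop 70 mm inside and 78 mm outside, its top 30 mm above the cup's origin, on a 2 mm rubber disc on which the jar stands. Origin at the centre of the disc's underside, z up.
- wire_carrier: Old carrier, fixed: dark steel plate 82 x 326 mm with the four wire cups in a row and a 44 mm high wire loop at each end. Origin: centre of its underside on the worktop; y runs along the row to the robot's left, x across it, away from the robot. Cups at y = +120, +40, -40, -120 mm; jars' feet 8 mm above the origin. Grip jars across the row (along x): nothing stands beside them there.
- oak_rack: New rack, fixed, in front of or behind the carrier: light oak tray 90 x 330 mm with four empty square compartments in a row, 74 mm inside. Origin: centre of its underside; y along the row to the robot's left, x away from the robot. Compartments at x = 0, y = +120, +40, -40, -120 mm; floor 9 mm, rails and partitions 37 mm, end boards 44 mm above the origin.
Things that resemble listed ones, but are neither listed nor needed, are in the scene too. What is shaped like the herb_jar but pink is not meant.

How it is judged:
At the end, for the whole second after the job is handed in: Each jar stands upright (within 6 degrees) on the floor (within 5 mm) of the oak rack's compartment whose place from left to right equals that of the cup it came from (within 20 mm of the compartment's centre in x and y, that is, anywhere inside it), at rest and released (((y of cup_honey_jar in the frame of wire_carrier between 0.1 and 0.14 m and y of honey_jar in the frame of oak_rack between 0.1 and 0.14 m) or (y of cup_honey_jar in the frame of wire_carrier between 0.02 and 0.06 m and y of honey_jar in the frame of oak_rack between 0.02 and 0.06 m) or (y of cup_honey_jar in the frame of wire_carrier between -0.06 and -0.02 m and y of honey_jar in the frame of oak_rack between -0.06 and -0.02 m) or (y of cup_honey_jar in the frame of wire_carrier between -0.14 and -0.1 m and y of honey_jar in the frame of oak_rack between -0.14 and -0.1 m)) and x of honey_jar in the frame of oak_rack between -0.02 and 0.02 m and z of honey_jar in the frame of oak_rack between 0.004 and 0.014 m and angle between each of honey_jar, salt_shaker, herb_jar, spice_jar's own z axis and vertical below 0.1 rad and linear speed of each of honey_jar, salt_shaker, herb_jar, spice_jar below 0.02 m/s and contact force between the fingers and honey_jar below 0.1 N and ((y of cup_salt_shaker in the frame of wire_carrier between 0.1 and 0.14 m and y of salt_shaker in the frame of oak_rack between 0.1 and 0.14 m) or (y of cup_salt_shaker in the frame of wire_carrier between 0.02 and 0.06 m and y of salt_shaker in the frame of oak_rack between 0.02 and 0.06 m) or (y of cup_salt_shaker in the frame of wire_carrier between -0.06 and -0.02 m and y of salt_shaker in the frame of oak_rack between -0.06 and -0.02 m) or (y of cup_salt_shaker in the frame of wire_carrier between -0.14 and -0.1 m and y of salt_shaker in the frame of oak_rack between -0.14 and -0.1 m)) and x of salt_shaker in the frame of oak_rack between -0.02 and 0.02 m and z of salt_shaker in the frame of oak_rack between 0.004 and 0.014 m and contact force between the fingers and salt_shaker below 0.1 N and ((y of cup_herb_jar in the frame of wire_carrier between 0.1 and 0.14 m and y of herb_jar in the frame of oak_rack between 0.1 and 0.14 m) or (y of cup_herb_jar in the frame of wire_carrier between 0.02 and 0.06 m and y of herb_jar in the frame of oak_rack between 0.02 and 0.06 m) or (y of cup_herb_jar in the frame of wire_carrier between -0.06 and -0.02 m and y of herb_jar in the frame of oak_rack between -0.06 and -0.02 m) or (y of cup_herb_jar in the frame of wire_carrier between -0.14 and -0.1 m and y of herb_jar in the frame of oak_rack between -0.14 and -0.1 m)) and x of herb_jar in the frame of oak_rack between -0.02 and 0.02 m and z of herb_jar in the frame of oak_rack between 0.004 and 0.014 m and contact force between the fingers and herb_jar below 0.1 N and ((y of cup_spice_jar in the frame of wire_carrier between 0.1 and 0.14 m and y of spice_jar in the frame of oak_rack between 0.1 and 0.14 m) or (y of cup_spice_jar in the frame of wire_carrier between 0.02 and 0.06 m and y of spice_jar in the frame of oak_rack between 0.02 and 0.06 m) or (y of cup_spice_jar in the frame of wire_carrier between -0.06 and -0.02 m and y of spice_jar in the frame of oak_rack between -0.06 and -0.02 m) or (y of cup_spice_jar in the frame of wire_carrier between -0.14 and -0.1 m and y of spice_jar in the frame of oak_rack between -0.14 and -0.1 m)) and x of spice_jar in the frame of oak_rack between -0.02 and 0.02 m and z of spice_jar in the frame of oak_rack between 0.004 and 0.014 m and contact force between the fingers and spice_jar below 0.1 N); the robot touches nothing.
It fails at once if a jar is tipped by more than 40 degrees (angle between any of honey_jar, salt_shaker, herb_jar, spice_jar's own z axis and vertical above 0.7 rad).
It fails at once if a jar is dropped: it moves faster than 0.75 m/s out of the fingers (a fall of about 30 mm or more) ((linear speed of honey_jar above 0.75 m/s and contact force between the fingers and honey_jar below 0.05 N) or (linear speed of salt_shaker above 0.75 m/s and contact force between the fingers and salt_shaker below 0.05 N) or (linear speed of herb_jar above 0.75 m/s and contact force between the fingers and herb_jar below 0.05 N) or (linear speed of spice_jar above 0.75 m/s and contact force between the fingers and spice_jar below 0.05 N)).
It also fails if it takes over 96 s, if anything falls off the work surface, if the arm or the gripper's body presses on something with over 40 N, if the wrist force passes 120 N, or if a joint passes its speed limit or range.

## Working session

There is one attempt and no reset: what is moved stays moved. The work goes in short steps, Python scripts to look and compute and a tool call to move; the robot and the scene stay as the last step left them, time stands still between calls to the robot, and variables do not carry over. Pictures are saved under pics/ and viewed, at most 14 in all, crops included, and the job is handed in when it is done.

Besides the shell and the picture viewer there is one more tool, called after ">>>" by a JSON object that holds its "op" and its "data", one argument or row to a line. arm_command: Moves the arm, as the interface text tells. Shifts and turns lie within -1 to 1; 1 stands for 75 cm of shift or 60 degrees of turn. Its arguments: {"type":"object","properties":{"steps":{"type":"array"},"grip_force":{"type":"number"}},"required":["steps"]}

```bash
ls; mkdir -p pics; cat > h.py <<'E'
import numpy as np, cv2
from plant import *
def proj(c,X):
    p=c["K"]@(np.array(c["R"])@np.array(X,float)+np.array(c["t"]));return p[:2]/p[2]
def ray(c,rc):
    R=np.array(c["R"]);o=-R.T@np.array(c["t"]);d=R.T@np.linalg.inv(c["K"])@np.array([rc[1],rc[0],1.]);return o,d/np.linalg.norm(d)
def onz(c,rc,z):
    o,d=ray(c,rc);return o+d*(z-o[2])/d[2]
def tri(c1,a,c2,b):
    A=np.zeros((3,3));v=np.zeros(3)
    for c,p in((c1,a),(c2,b)):
        o,d=ray(c,p);P=np.eye(3)-np.outer(d,d);A+=P;v+=P@o
    return np.linalg.solve(A,v)
def save(c,n):cv2.imwrite("pics/"+n,c["pixels"][:,:,::-1])
E
python3 - <<'E'
from h import *
np.set_printoptions(precision=4,suppress=True)
s=get_state();print(s)
t=read_camera("top");d=read_camera("side")
for c,n in((t,"top0.png"),(d,"side0.png")):
    save(c,n);print(n,"cam pos",ray(c,(0,0))[0])
    for q in "honey_jar salt_shaker herb_jar spice_jar cup_honey_jar wire_carrier oak_rack".split():
        print(q,[(np.round(r["point"]).tolist(),round(r["conf"],2)) for r in recognise(c,q)])
E
```

```text
pics
{'time': 0.0, 'qpos': array([ 0.967 ,  0.2872,  1.5782, -0.    ,  1.2786, -0.15  ]), 'dq': array([-0.0004, -0.001 ,  0.0008,  0.0006, -0.0006, -0.0017]), 'joint_efforts': array([ -0.0002, -40.5971, -29.2632,  -0.0001,   0.0058,  -0.    ]), 'eef_pos': array([0.2955, 0.6061, 0.2299]), 'tcp_rot': array([ 0.225 ,  0.9744, -0.0011, -0.0004]), 'contact_force': array([-0.1528, -0.6032,  0.881 ]), 'wrist_torque': array([ 0.0112, -0.0068, -0.016 ]), 'finger_force': 0.0, 'opening': 1.0020117242462079}
top0.png cam pos [0.3543 0.106  0.8698]
honey_jar [([111.0, 353.0], 0.92)]
salt_shaker [([119.0, 264.0], 0.93), ([130.0, 259.0], 0.33)]
herb_jar [([198.0, 191.0], 0.97), ([289.0, 280.0], 0.84), ([112.0, 398.0], 0.63)]
spice_jar [([115.0, 305.0], 0.96)]
cup_honey_jar [([135.0, 345.0], 0.84), ([136.0, 261.0], 0.3), ([114.0, 304.0], 0.22)]
wire_carrier [([140.0, 327.0], 0.93)]
oak_rack [([223.0, 322.0], 0.9)]
side0.png cam pos [0.4632 0.8757 0.6117]
honey_jar [([153.0, 215.0], 0.72)]
salt_shaker [([214.0, 197.0], 0.67)]
herb_jar [([201.0, 371.0], 0.95), ([129.0, 214.0], 0.65), ([264.0, 273.0], 0.61)]
spice_jar [([180.0, 205.0], 0.69)]
cup_honey_jar []
wire_carrier [([237.0, 221.0], 0.58)]
oak_rack [([206.0, 303.0], 0.71), ([128.0, 215.0], 0.57), ([231.0, 207.0], 0.26)]
```

View pics/top0.png

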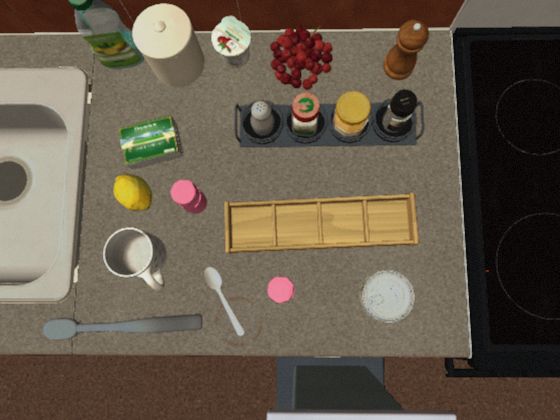

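View pics/side0.png

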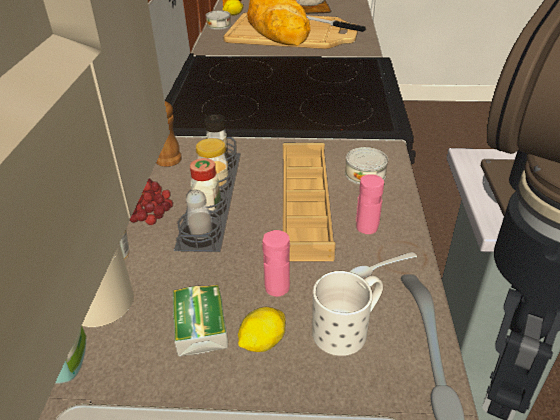

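Left to right (top view): salt (262,115), spice (305,110), honey (352,112), herb (400,105), with the rack in front of the carrier at about (321,223). The pink jars are decoys. I'll enlarge both views next.

```bash
python3 - <<'E'
from h import *
t=read_camera("top");d=read_camera("side")
import pickle;pickle.dump((t,d),open("c.pkl","wb"))
def crop(c,x,y,w,h,k,n):
    im=c["pixels"][y:y+h,x:x+w,::-1]
    im=cv2.resize(im,None,fx=k,fy=k,interpolation=cv2.INTER_CUBIC)
    cv2.imwrite("pics/"+n,im)
crop(t,222,85,200,80,4,"tc.png");crop(t,215,185,210,75,3.8,"tr.png");crop(d,165,105,180,160,3.75,"sc.png")
E
```

```text
(no output)
```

View pics/tc.png

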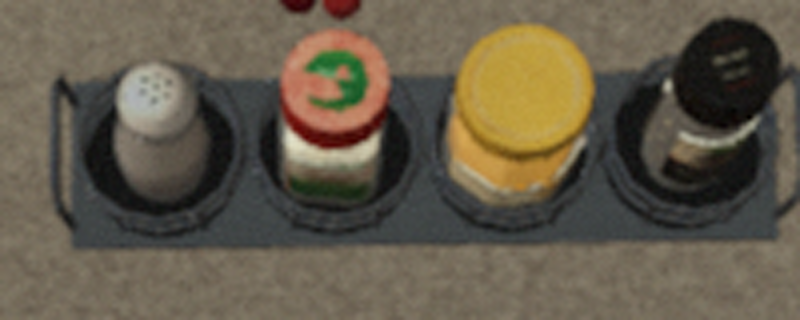

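View pics/tr.png

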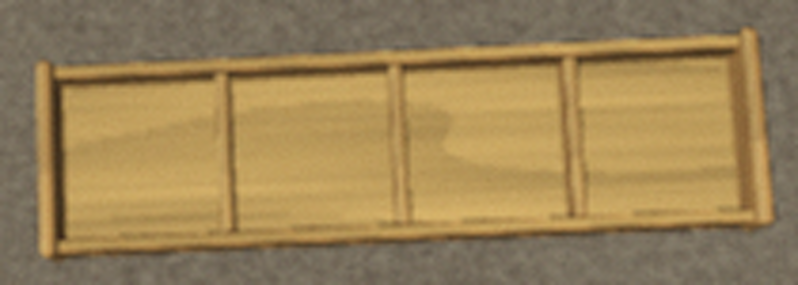

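View pics/sc.png

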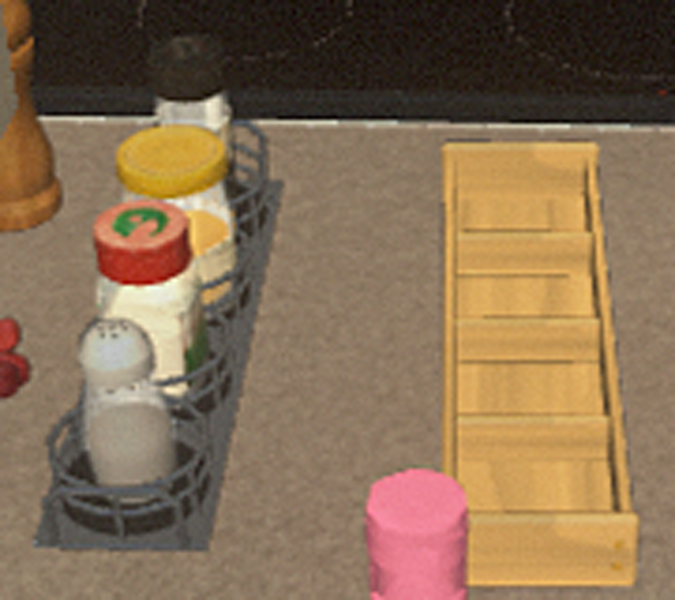

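```bash
cat > m.py <<'E'
from h import *
import pickle;np.set_printoptions(precision=4,suppress=True)
t,d=pickle.load(open("c.pkl","rb"))
tr=lambda x,y:((y+.5)/3.8-.5+185,(x+.5)/3.8-.5+215)
tc=lambda x,y:((y+.5)/4-.5+85,(x+.5)/4-.5+222)
sc=lambda x,y:((y+.5)/3.75-.5+105,(x+.5)/3.75-.5+165)
def rect(P,n):
    P=np.array(P);c=P.mean(0);a=(P[0]+P[1]-P[2]-P[3]);print(n,"c",c,"yaw deg",np.degrees(np.arctan2(-a[0],a[1])),"L",np.linalg.norm(a)/2,"W",np.linalg.norm(P[0]-P[1]),np.linalg.norm(P[2]-P[3]));return c
rect([onz(t,tr(*p),.044) for p in((37,63),(41,257),(757,30),(773,220))],"rack top")
rect([onz(d,sc(*p),.044) for p in((468,514),(638,514),(444,143),(598,143))],"rack side?")
rect([onz(t,tc(*p),.006) for p in((76,80),(72,246),(776,72),(776,238))],"carrier top")
print("rack right-front corner tri",tri(t,tr(773,220),d,sc(598,143)),"right-back",tri(t,tr(757,30),d,sc(444,143)),"left-front",tri(t,tr(41,257),d,sc(638,514)))
for n,a,b,z in(("salt",(155,88),(117,336),.098),("spice",(336,82),(141,228),.105),("honey",(526,88),(172,158),.098),("herb",(727,62),(187,60),.113)):
    X=tri(t,tc(*a),d,sc(*b));print(n,"tri",X,"top@z",onz(t,tc(*a),z)[:2],"side@z",onz(d,sc(*b),z)[:2])
E
python3 m.py
```

```text
rack top c [0.4695 0.0685 0.044 ] yaw deg 2.7438504947111313 L 0.32702920328261426 W 0.08843864740767043 0.08625363895624318
rack side? c [0.4654 0.067  0.044 ] yaw deg 3.6754339701372447 L 0.32175037507084975 W 0.07499154132062898 0.08818191554764007
carrier top c [0.6577 0.0513 0.006 ] yaw deg 0.3167114443271174 L 0.32499698386359155 W 0.08088669392701076 0.080249365491345
rack right-front corner tri [ 0.4329 -0.0965  0.0433] right-back [ 0.5202 -0.0933  0.0434] left-front [0.4175 0.2294 0.0468]
salt tri [0.6564 0.1692 0.0942] top@z [0.6569 0.1689] side@z [0.6529 0.1753]
spice tri [0.6565 0.0932 0.1029] top@z [0.6562 0.0933] side@z [0.6552 0.0967]
honey tri [0.6558 0.0138 0.0949] top@z [0.6558 0.0141] side@z [0.6535 0.0196]
herb tri [ 0.6601 -0.0669  0.109 ] top@z [ 0.6605 -0.0662] side@z [ 0.6565 -0.0581]
```

>>> {"op": "arm_command", "data": {
  "steps": [
    {"translation": [-0.35, -0.16, 0], "twist": [0, 0, 0.88], "fingers": 1},
    {"translation": [-0.35, -0.16, 0], "twist": [0, 0, 0.88], "fingers": 1},
    {"translation": [-0.35, -0.16, 0], "twist": [0, 0, 0.88], "fingers": 1},
    {"translation": [-0.35, -0.16, 0], "twist": [0, 0, 0.88], "fingers": 1},
    {"translation": [-0.35, -0.16, 0], "twist": [0, 0, 0.88], "fingers": 1}
  ],
  "grip_force": 45
}}

```text
time: 1.52
eef_pos: [0.4809, 0.3815, 0.2316]
tcp_rot: [0.638, 0.77, 0.0, 0.0]
contact_force: [-0.0, 0.1, 1.3]
opening: 0.996
finger_force: 0.0
```

```bash
cat > go.py <<'E'
# usage: go.py x y z [yawdeg of tool y]: prints move in tool units (pure down tool)
import sys;from h import *
from scipy.spatial.transform import Rotation as Ro
s=get_state();X=np.array([float(v) for v in sys.argv[1:4]]);yaw=np.radians(float(sys.argv[4]) if len(sys.argv)>4 else 0)
R=Ro.from_quat(s["tcp_rot"])
G=Ro.from_matrix(np.array([[-np.sin(yaw),np.cos(yaw),0],[np.cos(yaw),np.sin(yaw),0],[0,0,-1]]))
print("t",s["time"],"pos",s["eef_pos"].round(4),"open",round(s["opening"],3),"F",s["contact_force"].round(2))
print("translation",(R.inv().apply(X-s["eef_pos"])/.75).round(3),"twist",((R.inv()*G).as_rotvec()/np.radians(60)).round(3))
E
python3 go.py .6567 .169 .17
python3 - <<'E'
exec(open("m.py").read().split("rect([")[0])
for n,p,z in(("grape near",(86,303),.02),("grape top-left",(86,290),.02),("mill foot front",(78,398),.0),("mill",(60,408),.05),("pink",(289,280),.105),("canister",(84,178),0),("pink left",(190,186),.105)):print(n,onz(t,p,z))
E
```

```text
t 1.525 pos [0.4809 0.3815 0.2316] open 0.996 F [-0.01  0.14  1.26]
translation [-0.322  0.177  0.082] twist [0.001 0.    0.179]
grape near [0.7272 0.0965 0.02  ]
grape top-left [0.7274 0.1207 0.02  ]
mill foot front [ 0.7505 -0.0835  0.    ]
mill [ 0.7619 -0.0917  0.05  ]
pink [0.356  0.1343 0.105 ]
canister [0.7421 0.3354 0.    ]
pink left [0.5132 0.2871 0.105 ]
```

>>> {"op": "arm_command", "data": {
  "steps": [
    {"translation": [-0.322, 0.177, 0.082], "twist": [0, 0, 0.179], "fingers": 0.5},
    {"translation": [-0.322, 0.177, 0.082], "twist": [0, 0, 0.179], "fingers": 0.5},
    {"translation": [-0.322, 0.177, 0.082], "twist": [0, 0, 0.179], "fingers": 0.5},
    {"translation": [-0.322, 0.177, 0.082], "twist": [0, 0, 0.179], "fingers": 0.5},
    {"translation": [-0.322, 0.177, 0.082], "twist": [0, 0, 0.179], "fingers": 0.5}
  ]
}}

```text
time: 2.15
eef_pos: [0.6577, 0.1696, 0.1688]
tcp_rot: [0.705, 0.709, -0.0, -0.0]
contact_force: [0.2, 0.3, 0.7]
opening: 0.748
finger_force: 0.0
```

```bash
python3 go.py .6567 .169 .05; python3 - <<'E'
from h import *
t=read_camera("top");d=read_camera("side")
im=np.hstack([cv2.resize(t["pixels"][60:260,210:430],None,fx=2,fy=2),cv2.resize(d["pixels"][60:260,150:330],None,fx=2,fy=2)]);cv2.imwrite("pics/a1.png",im[:,:,::-1])
E
```

```text
t 2.15 pos [0.6577 0.1696 0.1688] open 0.748 F [0.19 0.31 0.75]
translation [-0.001 -0.001  0.158] twist [-0.001  0.     0.005]
```

View pics/a1.png

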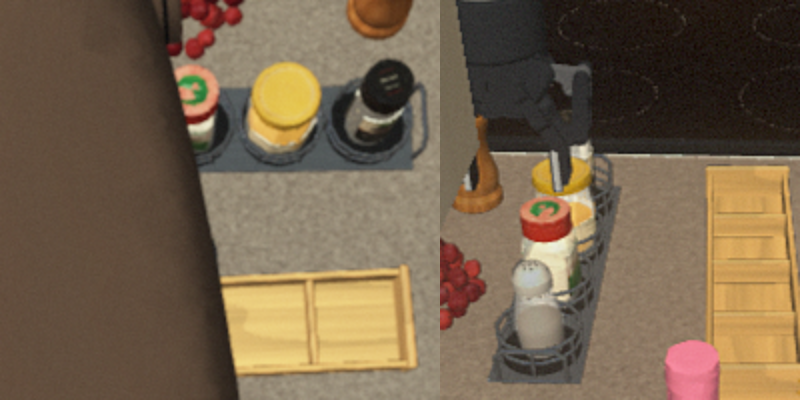

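The right half shows the gripper above the salt shaker. The rest of the carrier is undisturbed.

>>> {"op": "arm_command", "data": {
  "steps": [
    {"translation": [-0.001, -0.001, 0.08], "twist": [0, 0, 0], "fingers": 0.5},
    {"translation": [-0.001, -0.001, 0.158], "twist": [0, 0, 0], "fingers": 0.5},
    {"translation": [-0.001, -0.001, 0.158], "twist": [0, 0, 0], "fingers": 0.5}
  ]
}}

```text
time: 2.62
eef_pos: [0.6502, 0.1722, 0.0451]
tcp_rot: [0.704, 0.71, -0.005, -0.004]
contact_force: [-0.5, -0.0, 0.0]
opening: 0.747
finger_force: 0.0
```

>>> {"op": "arm_command", "data": {
  "steps": [
    {"translation": [0, 0, 0], "twist": [0, 0, 0], "fingers": -1},
    {"translation": [0, 0, 0], "twist": [0, 0, 0], "fingers": -1},
    {"translation": [0, 0, 0], "twist": [0, 0, 0], "fingers": -1},
    {"translation": [0, 0, 0], "twist": [0, 0, 0], "fingers": -1},
    {"translation": [0, 0, 0], "twist": [0, 0, 0], "fingers": -1}
  ]
}}

```text
time: 3.25
eef_pos: [0.6581, 0.1725, 0.0558]
tcp_rot: [0.704, 0.71, 0.003, 0.002]
contact_force: [-0.4, 1.3, 7.4]
opening: 0.404
finger_force: 43.5
```

>>> {"op": "arm_command", "data": {
  "steps": [
    {"translation": [0, 0, 0], "twist": [0, 0, 0], "fingers": -1},
    {"translation": [0, 0, 0], "twist": [0, 0, 0], "fingers": -1}
  ]
}}

```text
time: 3.5
eef_pos: [0.6581, 0.1725, 0.0558]
tcp_rot: [0.704, 0.71, 0.003, 0.002]
contact_force: [-1.0, 1.2, 6.7]
opening: 0.405
finger_force: 43.5
```

```bash
python3 go.py .6567 .169 .05
```

```text
t 3.5 pos [0.6581 0.1725 0.0558] open 0.405 F [-0.96  1.18  6.66]
translation [-0.005 -0.002  0.008] twist [ 0.006 -0.001  0.008]
```

>>> {"op": "arm_command", "data": {
  "steps": [
    {"translation": [0, 0, -0.015], "twist": [0, 0, 0], "fingers": -1},
    {"translation": [0, 0, -0.03], "twist": [0, 0, 0], "fingers": -1},
    {"translation": [0, 0, -0.045], "twist": [0, 0, 0], "fingers": -1},
    {"translation": [0, 0, -0.07], "twist": [0, 0, 0], "fingers": -1},
    {"translation": [0, 0, -0.09], "twist": [0, 0, 0], "fingers": -1}
  ]
}}

```text
time: 4.12
eef_pos: [0.656, 0.1719, 0.1206]
tcp_rot: [0.704, 0.71, 0.001, 0.0]
contact_force: [0.7, 0.3, -1.1]
opening: 0.404
finger_force: 42.9
```

```bash
python3 go.py .4636 .1884 .12 ; python3 - <<'E'
from h import *
d=read_camera("side");save(d,"b1.png")
d["pixels"]=cv2.resize(d["pixels"][40:260,130:330],None,fx=2.5,fy=2.5);save(d,"b1.png")
E
```

```text
t 4.125 pos [0.656  0.1719 0.1206] open 0.404 F [ 0.67  0.25 -1.09]
translation [ 0.024 -0.256  0.   ] twist [ 0.001 -0.     0.008]
```

View pics/b1.png

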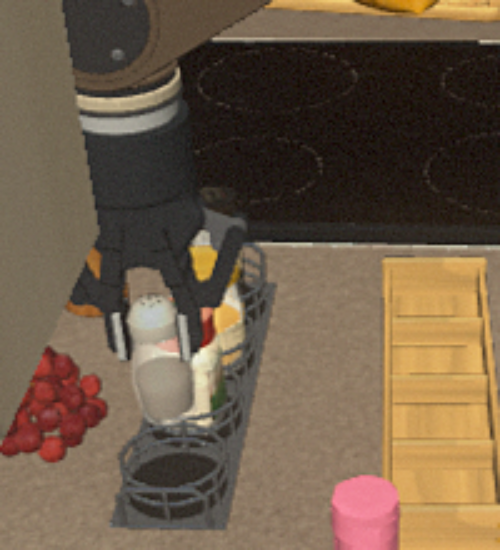

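The salt shaker is lifted clear, almost upright between the pads. The cup below it, at about (175,470), is empty.

>>> {"op": "arm_command", "data": {
  "steps": [
    {"translation": [0.006, -0.06, 0], "twist": [0, 0, 0], "fingers": -1},
    {"translation": [0.013, -0.13, 0], "twist": [0, 0, 0], "fingers": -1},
    {"translation": [0.02, -0.2, 0], "twist": [0, 0, 0], "fingers": -1},
    {"translation": [0.026, -0.256, 0], "twist": [0, 0, 0], "fingers": -1},
    {"translation": [0.026, -0.256, 0], "twist": [0, 0, 0], "fingers": -1}
  ]
}}

```text
time: 4.8
eef_pos: [0.4603, 0.1901, 0.1182]
tcp_rot: [0.704, 0.711, -0.001, -0.001]
contact_force: [0.1, -0.2, -0.7]
opening: 0.402
finger_force: 43.1
```

>>> {"op": "arm_command", "data": {
  "steps": [
    {"translation": [0, 0, 0.02], "twist": [0, 0, 0], "fingers": -1},
    {"translation": [0, 0, 0.04], "twist": [0, 0, 0], "fingers": -1},
    {"translation": [0, 0, 0.055], "twist": [0, 0, 0], "fingers": -1},
    {"translation": [0, 0, 0.065], "twist": [0, 0, 0], "fingers": -1},
    {"translation": [0, 0, 0.065], "twist": [0, 0, 0], "fingers": -1}
  ]
}}

```text
time: 5.42
eef_pos: [0.463, 0.1896, 0.069]
tcp_rot: [0.704, 0.71, -0.001, -0.001]
contact_force: [1.0, 0.9, -0.8]
opening: 0.404
finger_force: 43.1
```

```bash
python3 go.py .4636 .19 .057; python3 - <<'E'
from h import *
t=read_camera("top");d=read_camera("side")
im=np.hstack([cv2.resize(t["pixels"][140:280,190:330],None,fx=2.85,fy=2.85),cv2.resize(d["pixels"][110:290,230:410],None,fx=400/180,fy=399/180)[:399]]);cv2.imwrite("pics/b2.png",im[:,:,::-1])
E
```

```text
t 5.425 pos [0.463  0.1896 0.069 ] open 0.404 F [ 1.03  0.89 -0.84]
translation [0.    0.001 0.016] twist [-0.002  0.     0.007]
```

View pics/b2.png

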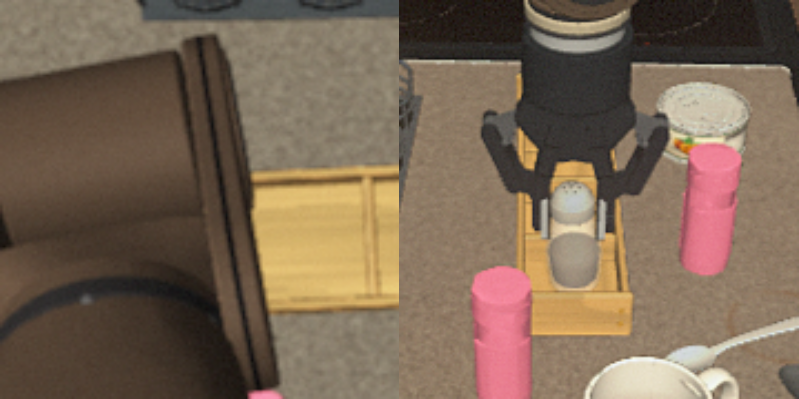

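The shaker is in the leftmost compartment and upright, about a centimetre above the floor.

>>> {"op": "arm_command", "data": {
  "steps": [
    {"translation": [0, 0, 0.006], "twist": [0, 0, 0], "fingers": -1},
    {"translation": [0, 0, 0.011], "twist": [0, 0, 0], "fingers": -1},
    {"translation": [0, 0, 0.016], "twist": [0, 0, 0], "fingers": -1},
    {"translation": [0, 0, 0.016], "twist": [0, 0, 0], "fingers": -1},
    {"translation": [0, 0, 0.016], "twist": [0, 0, 0], "fingers": -1}
  ]
}}

```text
time: 6.15
eef_pos: [0.4635, 0.1899, 0.0581]
tcp_rot: [0.704, 0.71, 0.0, 0.0]
contact_force: [-1.2, 0.5, -0.1]
opening: 0.401
finger_force: 43.1
```

>>> {"op": "arm_command", "data": {
  "steps": [
    {"translation": [0, 0, 0.002], "twist": [0, 0, 0], "fingers": -1},
    {"translation": [0, 0, 0.003], "twist": [0, 0, 0], "fingers": -1},
    {"translation": [0, 0, 0.003], "twist": [0, 0, 0], "fingers": -1},
    {"translation": [0, 0, 0.003], "twist": [0, 0, 0], "fingers": -1}
  ]
}}

```text
time: 6.65
eef_pos: [0.4639, 0.1899, 0.057]
tcp_rot: [0.704, 0.71, 0.0, 0.0]
contact_force: [-2.1, -0.0, 5.3]
opening: 0.405
finger_force: 44.6
```

>>> {"op": "arm_command", "data": {
  "steps": [
    {"translation": [0, 0, 0], "twist": [0, 0, 0], "fingers": 0.3},
    {"translation": [0, 0, 0], "twist": [0, 0, 0], "fingers": 0.3},
    {"translation": [0, 0, 0], "twist": [0, 0, 0], "fingers": 0.3},
    {"translation": [0, 0, -0.06], "twist": [0, 0, 0], "fingers": 0.3},
    {"translation": [0, 0, -0.15], "twist": [0, 0, 0], "fingers": 0.3}
  ]
}}

```text
time: 7.28
eef_pos: [0.4617, 0.1895, 0.1622]
tcp_rot: [0.704, 0.71, -0.002, -0.002]
contact_force: [1.3, 0.5, 0.6]
opening: 0.653
finger_force: 0.0
```

```bash
python3 go.py .656 .093 .165
```

```text
t 7.275 pos [0.4617 0.1895 0.1622] open 0.653 F [1.25 0.47 0.57]
translation [-0.131  0.258 -0.005] twist [-0.005  0.001  0.008]
```

>>> {"op": "arm_command", "data": {
  "steps": [
    {"translation": [-0.031, 0.06, 0], "twist": [0, 0, 0.008], "fingers": 0.5},
    {"translation": [-0.07, 0.14, 0], "twist": [0, 0, 0.008], "fingers": 0.5},
    {"translation": [-0.11, 0.215, 0], "twist": [0, 0, 0.008], "fingers": 0.5},
    {"translation": [-0.131, 0.258, 0], "twist": [0, 0, 0.008], "fingers": 0.5},
    {"translation": [-0.131, 0.258, 0], "twist": [0, 0, 0.008], "fingers": 0.5}
  ]
}}

```text
time: 7.9
eef_pos: [0.6596, 0.0913, 0.1625]
tcp_rot: [0.708, 0.706, -0.0, 0.0]
contact_force: [-0.6, 0.2, 1.1]
opening: 0.749
finger_force: 0.0
```

```bash
python3 go.py .656 .093 .049;python3 - <<'E'
from h import *
d=read_camera("side")
d["pixels"]=cv2.resize(d["pixels"][40:270,130:350],None,fx=2.5,fy=2.5);save(d,"s1.png")
E
```

```text
t 7.9 pos [0.6596 0.0913 0.1625] open 0.749 F [-0.61  0.24  1.07]
translation [ 0.002 -0.005  0.151] twist [-0.     0.    -0.003]
```

View pics/s1.png

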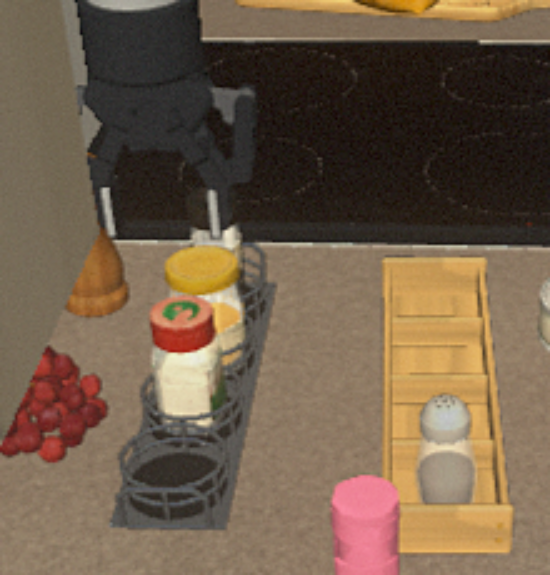

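Salt stands upright in the leftmost compartment, and the gripper is above the spice jar.

>>> {"op": "arm_command", "data": {
  "steps": [
    {"translation": [0.001, -0.003, 0.06], "twist": [0, 0, 0], "fingers": 0.5},
    {"translation": [0.001, -0.003, 0.12], "twist": [0, 0, 0], "fingers": 0.5},
    {"translation": [0.001, -0.003, 0.151], "twist": [0, 0, 0], "fingers": 0.5},
    {"translation": [0.001, -0.003, 0.151], "twist": [0, 0, 0], "fingers": 0.5},
    {"translation": [0.001, -0.003, 0.151], "twist": [0, 0, 0], "fingers": 0.5}
  ]
}}

```text
time: 8.57
eef_pos: [0.6568, 0.0942, 0.0523]
tcp_rot: [0.707, 0.707, 0.001, 0.001]
contact_force: [-0.6, -0.1, -0.3]
opening: 0.751
finger_force: 0.0
```

>>> {"op": "arm_command", "data": {
  "steps": [
    {"translation": [0, 0, 0], "twist": [0, 0, 0], "fingers": -1},
    {"translation": [0, 0, 0], "twist": [0, 0, 0], "fingers": -1},
    {"translation": [0, 0, 0], "twist": [0, 0, 0], "fingers": -1},
    {"translation": [0, 0, 0], "twist": [0, 0, 0], "fingers": -1},
    {"translation": [0, 0, 0], "twist": [0, 0, 0], "fingers": -1}
  ]
}}

```text
time: 9.2
eef_pos: [0.6574, 0.0939, 0.0531]
tcp_rot: [0.707, 0.707, 0.002, 0.002]
contact_force: [-1.2, 0.7, 5.9]
opening: 0.533
finger_force: 46.7
```

>>> {"op": "arm_command", "data": {
  "steps": [
    {"translation": [0, 0, -0.015], "twist": [0, 0, 0], "fingers": -1},
    {"translation": [0, 0, -0.03], "twist": [0, 0, 0], "fingers": -1},
    {"translation": [0, 0, -0.06], "twist": [0, 0, 0], "fingers": -1},
    {"translation": [0, 0, -0.09], "twist": [0, 0, 0], "fingers": -1},
    {"translation": [0, 0, -0.09], "twist": [0, 0, 0], "fingers": -1}
  ]
}}

```text
time: 9.82
eef_pos: [0.6578, 0.0939, 0.1218]
tcp_rot: [0.707, 0.707, 0.002, 0.003]
contact_force: [-0.1, 0.5, -1.2]
opening: 0.539
finger_force: 46.4
```

```bash
python3 go.py .4675 .1085 .117
```

```text
t 9.825 pos [0.6578 0.0939 0.1218] open 0.539 F [-0.06  0.54 -1.24]
translation [ 0.019 -0.254  0.005] twist [ 0.007  0.    -0.   ]
```

>>> {"op": "arm_command", "data": {
  "steps": [
    {"translation": [0.005, -0.06, 0], "twist": [0, 0, 0], "fingers": -1},
    {"translation": [0.01, -0.13, 0], "twist": [0, 0, 0], "fingers": -1},
    {"translation": [0.015, -0.2, 0], "twist": [0, 0, 0], "fingers": -1},
    {"translation": [0.019, -0.254, 0], "twist": [0, 0, 0], "fingers": -1},
    {"translation": [0.019, -0.254, 0], "twist": [0, 0, 0], "fingers": -1}
  ]
}}

```text
time: 10.45
eef_pos: [0.4614, 0.1086, 0.1161]
tcp_rot: [0.707, 0.707, -0.001, -0.001]
contact_force: [-0.3, 0.1, -0.6]
opening: 0.537
finger_force: 46.6
```

>>> {"op": "arm_command", "data": {
  "steps": [
    {"translation": [0, 0, 0.02], "twist": [0, 0, 0], "fingers": -1},
    {"translation": [0, 0, 0.04], "twist": [0, 0, 0], "fingers": -1},
    {"translation": [0, 0, 0.06], "twist": [0, 0, 0], "fingers": -1},
    {"translation": [0, 0, 0.075], "twist": [0, 0, 0], "fingers": -1},
    {"translation": [0, 0, 0.075], "twist": [0, 0, 0], "fingers": -1}
  ]
}}

```text
time: 11.08
eef_pos: [0.464, 0.1081, 0.0597]
tcp_rot: [0.707, 0.707, -0.001, -0.001]
contact_force: [-0.4, 0.2, -1.9]
opening: 0.533
finger_force: 46.6
```

```bash
python3 go.py .4675 .1085 .054; python3 - <<'E'
from h import *
d=read_camera("side")
d["pixels"]=cv2.resize(d["pixels"][60:270,200:400],None,fx=2.5,fy=2.5);save(d,"s2.png")
E
```

```text
t 11.075 pos [0.464  0.1081 0.0597] open 0.533 F [-0.44  0.2  -1.89]
translation [0.    0.005 0.008] twist [-0.003  0.    -0.   ]
```

View pics/s2.png

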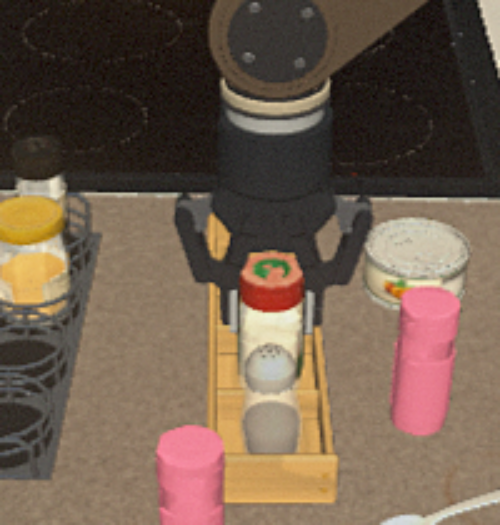

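The spice jar is upright over the second compartment, behind the salt, and clear of the rails. I'll lower it now.

>>> {"op": "arm_command", "data": {
  "steps": [
    {"translation": [0, 0.003, 0.004], "twist": [0, 0, 0], "fingers": -1},
    {"translation": [0, 0.003, 0.008], "twist": [0, 0, 0], "fingers": -1},
    {"translation": [0, 0.003, 0.01], "twist": [0, 0, 0], "fingers": -1},
    {"translation": [0, 0.003, 0.01], "twist": [0, 0, 0], "fingers": -1}
  ]
}}

```text
time: 11.62
eef_pos: [0.4674, 0.1082, 0.0541]
tcp_rot: [0.707, 0.707, 0.0, 0.0]
contact_force: [-1.1, 0.7, -0.4]
opening: 0.539
finger_force: 46.7
```

>>> {"op": "arm_command", "data": {
  "steps": [
    {"translation": [0, 0, 0.002], "twist": [0, 0, 0], "fingers": -1},
    {"translation": [0, 0, 0.003], "twist": [0, 0, 0], "fingers": -1},
    {"translation": [0, 0, 0.003], "twist": [0, 0, 0], "fingers": -1}
  ]
}}

```text
time: 12.0
eef_pos: [0.4676, 0.1082, 0.054]
tcp_rot: [0.707, 0.707, -0.001, -0.0]
contact_force: [-6.7, -1.0, 14.2]
opening: 0.541
finger_force: 48.0
```

>>> {"op": "arm_command", "data": {
  "steps": [
    {"translation": [0, 0, 0], "twist": [0, 0, 0], "fingers": 0.5},
    {"translation": [0, 0, 0], "twist": [0, 0, 0], "fingers": 0.5},
    {"translation": [0, 0, 0], "twist": [0, 0, 0], "fingers": 0.5},
    {"translation": [0, 0, -0.06], "twist": [0, 0, 0], "fingers": 0.5},
    {"translation": [0, 0, -0.15], "twist": [0, 0, 0], "fingers": 0.5}
  ]
}}

```text
time: 12.62
eef_pos: [0.4654, 0.1081, 0.1579]
tcp_rot: [0.707, 0.707, -0.002, -0.002]
contact_force: [1.7, -0.5, -0.2]
opening: 0.75
finger_force: 0.0
```

```bash
python3 go.py .656 .014 .165
```

```text
t 12.625 pos [0.4654 0.1081 0.1579] open 0.75 F [ 1.67 -0.46 -0.21]
translation [-0.125  0.254 -0.011] twist [-0.006  0.    -0.   ]
```

>>> {"op": "arm_command", "data": {
  "steps": [
    {"translation": [-0.03, 0.06, -0.005], "twist": [0, 0, 0], "fingers": 0.9},
    {"translation": [-0.07, 0.14, -0.005], "twist": [0, 0, 0], "fingers": 0.9},
    {"translation": [-0.105, 0.21, -0.005], "twist": [0, 0, 0], "fingers": 0.9},
    {"translation": [-0.125, 0.252, -0.005], "twist": [0, 0, 0], "fingers": 0.9},
    {"translation": [-0.125, 0.252, -0.005], "twist": [0, 0, 0], "fingers": 0.9}
  ]
}}

```text
time: 13.25
eef_pos: [0.6576, 0.0129, 0.1619]
tcp_rot: [0.708, 0.706, -0.0, -0.0]
contact_force: [0.3, -0.4, 0.1]
opening: 0.951
finger_force: 0.0
```

```bash
python3 go.py .656 .014 .049
```

```text
t 13.25 pos [0.6576 0.0129 0.1619] open 0.951 F [ 0.28 -0.36  0.1 ]
translation [ 0.001 -0.002  0.15 ] twist [-0.     0.    -0.002]
```

>>> {"op": "arm_command", "data": {
  "steps": [
    {"translation": [0.001, 0, 0.05], "twist": [0, 0, 0], "fingers": 0.9},
    {"translation": [0.001, 0, 0.1], "twist": [0, 0, 0], "fingers": 0.9},
    {"translation": [0.001, 0, 0.15], "twist": [0, 0, 0], "fingers": 0.9},
    {"translation": [0.001, 0, 0.15], "twist": [0, 0, 0], "fingers": 0.9},
    {"translation": [0.001, 0, 0.15], "twist": [0, 0, 0], "fingers": 0.9}
  ]
}}

```text
time: 13.88
eef_pos: [0.6566, 0.0155, 0.0518]
tcp_rot: [0.707, 0.707, 0.001, 0.001]
contact_force: [0.8, 0.2, -0.1]
opening: 0.947
finger_force: 0.0
```

>>> {"op": "arm_command", "data": {
  "steps": [
    {"translation": [0, 0, 0], "twist": [0, 0, 0], "fingers": -1},
    {"translation": [0, 0, 0], "twist": [0, 0, 0], "fingers": -1},
    {"translation": [0, 0, 0], "twist": [0, 0, 0], "fingers": -1},
    {"translation": [0, 0, 0], "twist": [0, 0, 0], "fingers": -1},
    {"translation": [0, 0, 0], "twist": [0, 0, 0], "fingers": -1}
  ],
  "grip_force": 60
}}

```text
time: 14.5
eef_pos: [0.658, 0.015, 0.0535]
tcp_rot: [0.707, 0.707, 0.001, 0.002]
contact_force: [-0.7, 0.2, 7.6]
opening: 0.661
finger_force: 64.8
```

>>> {"op": "arm_command", "data": {
  "steps": [
    {"translation": [0, 0, -0.015], "twist": [0, 0, 0], "fingers": -1},
    {"translation": [0, 0, -0.03], "twist": [0, 0, 0], "fingers": -1},
    {"translation": [0, 0, -0.06], "twist": [0, 0, 0], "fingers": -1},
    {"translation": [0, 0, -0.09], "twist": [0, 0, 0], "fingers": -1},
    {"translation": [0, 0, -0.09], "twist": [0, 0, 0], "fingers": -1}
  ]
}}

```text
time: 15.12
eef_pos: [0.6586, 0.0149, 0.1221]
tcp_rot: [0.707, 0.707, 0.002, 0.003]
contact_force: [0.3, -0.1, -3.5]
opening: 0.663
finger_force: 64.7
```

```bash
python3 go.py .4715 .0285 .117
```

```text
t 15.125 pos [0.6586 0.0149 0.1221] open 0.663 F [ 0.3  -0.13 -3.45]
translation [ 0.018 -0.249  0.005] twist [ 0.007  0.001 -0.   ]
```

>>> {"op": "arm_command", "data": {
  "steps": [
    {"translation": [0.004, -0.06, 0], "twist": [0, 0, 0], "fingers": -1},
    {"translation": [0.009, -0.13, 0], "twist": [0, 0, 0], "fingers": -1},
    {"translation": [0.015, -0.2, 0], "twist": [0, 0, 0], "fingers": -1},
    {"translation": [0.018, -0.248, 0], "twist": [0, 0, 0], "fingers": -1},
    {"translation": [0.018, -0.248, 0], "twist": [0, 0, 0], "fingers": -1}
  ]
}}

```text
time: 15.75
eef_pos: [0.4671, 0.0293, 0.1166]
tcp_rot: [0.707, 0.707, -0.001, -0.001]
contact_force: [0.6, 0.2, -3.0]
opening: 0.662
finger_force: 65.1
```

>>> {"op": "arm_command", "data": {
  "steps": [
    {"translation": [0, 0, 0.01], "twist": [0, 0, 0], "fingers": -1},
    {"translation": [0, 0, 0.02], "twist": [0, 0, 0], "fingers": -1},
    {"translation": [0, 0, 0.02], "twist": [0, 0, 0], "fingers": -1}
  ]
}}

```text
time: 16.12
eef_pos: [0.4701, 0.0287, 0.1017]
tcp_rot: [0.707, 0.707, -0.001, -0.001]
contact_force: [-0.2, 0.4, -2.8]
opening: 0.656
finger_force: 65.1
```

```bash
python3 go.py .4715 .0285 .054; python3 - <<'E'
from h import *
t=read_camera("top");d=read_camera("side")
im=np.hstack([cv2.resize(t["pixels"][140:280,215:355],None,fx=2.85,fy=2.85),cv2.resize(d["pixels"][80:260,220:400],None,fx=400/180,fy=399/180)[:399]]);cv2.imwrite("pics/s3.png",im[:,:,::-1])
E
```

```text
t 16.125 pos [0.4701 0.0287 0.1017] open 0.656 F [-0.15  0.42 -2.77]
translation [-0.     0.002  0.064] twist [-0.002 -0.    -0.   ]
```

View pics/s3.png

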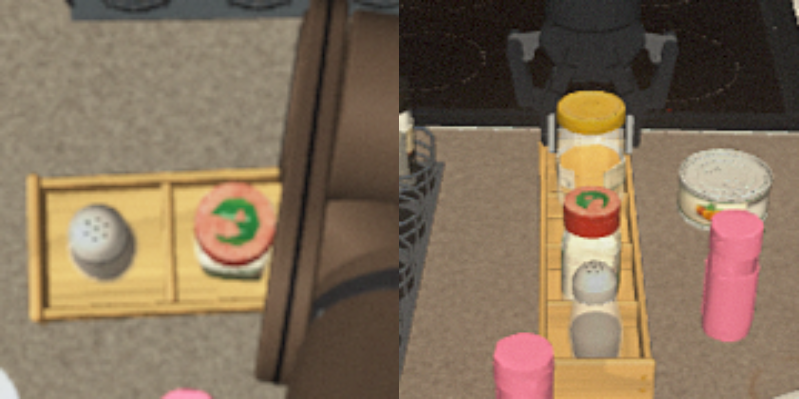

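Salt and spice stand centred in compartments 1 and 2, and honey hangs upright over compartment 3.

>>> {"op": "arm_command", "data": {
  "steps": [
    {"translation": [0, 0.001, 0.02], "twist": [0, 0, 0], "fingers": -1},
    {"translation": [0, 0.001, 0.04], "twist": [0, 0, 0], "fingers": -1},
    {"translation": [0, 0.001, 0.055], "twist": [0, 0, 0], "fingers": -1},
    {"translation": [0, 0.001, 0.06], "twist": [0, 0, 0], "fingers": -1},
    {"translation": [0, 0.001, 0.06], "twist": [0, 0, 0], "fingers": -1}
  ]
}}

```text
time: 16.85
eef_pos: [0.4708, 0.0287, 0.0574]
tcp_rot: [0.707, 0.707, -0.0, -0.0]
contact_force: [-0.5, -0.2, -2.5]
opening: 0.665
finger_force: 65.2
```

>>> {"op": "arm_command", "data": {
  "steps": [
    {"translation": [0, 0, 0.002], "twist": [0, 0, 0], "fingers": -1},
    {"translation": [0, 0, 0.004], "twist": [0, 0, 0], "fingers": -1},
    {"translation": [0, 0, 0.006], "twist": [0, 0, 0], "fingers": -1},
    {"translation": [0, 0, 0.006], "twist": [0, 0, 0], "fingers": -1}
  ]
}}

```text
time: 17.35
eef_pos: [0.4713, 0.0287, 0.0544]
tcp_rot: [0.707, 0.707, -0.0, 0.0]
contact_force: [-3.2, 0.8, 5.7]
opening: 0.667
finger_force: 65.6
```

>>> {"op": "arm_command", "data": {
  "steps": [
    {"translation": [0, 0, 0], "twist": [0, 0, 0], "fingers": 0.9},
    {"translation": [0, 0, 0], "twist": [0, 0, 0], "fingers": 0.9},
    {"translation": [0, 0, 0], "twist": [0, 0, 0], "fingers": 0.9},
    {"translation": [0, 0, -0.06], "twist": [0, 0, 0], "fingers": 0.9},
    {"translation": [0, 0, -0.14], "twist": [0, 0, 0], "fingers": 0.9}
  ]
}}

```text
time: 17.98
eef_pos: [0.4694, 0.0289, 0.1576]
tcp_rot: [0.707, 0.707, -0.001, -0.002]
contact_force: [1.7, -0.4, 0.0]
opening: 0.951
finger_force: 0.0
```

```bash
python3 go.py .66 -.067 .175; python3 - <<'E'
from h import *
d=read_camera("side")
for q in("herb_jar","honey_jar"):print(q,[(r["point"],r["conf"]) for r in recognise(d,q)])
E
```

```text
t 17.975 pos [0.4694 0.0289 0.1576] open 0.951 F [ 1.7  -0.41  0.03]
translation [-0.128  0.254 -0.024] twist [-0.004 -0.001 -0.   ]
herb_jar [([139.0, 216.2], 0.94), ([262.0, 275.1], 0.74), ([206.3, 367.0], 0.65), ([218.4, 317.8], 0.57)]
honey_jar [([154.8, 301.9], 0.93)]
```

>>> {"op": "arm_command", "data": {
  "steps": [
    {"translation": [-0.03, 0.06, -0.015], "twist": [0, 0, 0], "fingers": 0.5},
    {"translation": [-0.07, 0.14, -0.015], "twist": [0, 0, 0], "fingers": 0.5},
    {"translation": [-0.105, 0.21, -0.015], "twist": [0, 0, 0], "fingers": 0.5},
    {"translation": [-0.128, 0.252, -0.015], "twist": [0, 0, 0], "fingers": 0.5},
    {"translation": [-0.128, 0.252, -0.015], "twist": [0, 0, 0], "fingers": 0.5}
  ]
}}

```text
time: 18.75
eef_pos: [0.6604, -0.0686, 0.1667]
tcp_rot: [0.708, 0.706, -0.001, -0.001]
contact_force: [0.5, 0.5, 0.1]
opening: 0.748
finger_force: 0.0
```

```bash
python3 go.py .66 -.067 .053
```

```text
t 18.75 pos [ 0.6604 -0.0686  0.1667] open 0.748 F [0.47 0.47 0.1 ]
translation [ 0.002 -0.     0.152] twist [-0.003 -0.001 -0.002]
```

>>> {"op": "arm_command", "data": {
  "steps": [
    {"translation": [0.001, 0, 0.05], "twist": [0, 0, 0], "fingers": 0.5},
    {"translation": [0.001, 0, 0.1], "twist": [0, 0, 0], "fingers": 0.5},
    {"translation": [0.001, 0, 0.148], "twist": [0, 0, 0], "fingers": 0.5},
    {"translation": [0.001, 0, 0.148], "twist": [0, 0, 0], "fingers": 0.5},
    {"translation": [0.001, 0, 0.148], "twist": [0, 0, 0], "fingers": 0.5}
  ]
}}

```text
time: 19.38
eef_pos: [0.6599, -0.0663, 0.0595]
tcp_rot: [0.707, 0.707, 0.0, 0.0]
contact_force: [0.0, 0.1, 0.7]
opening: 0.753
finger_force: 0.0
```

>>> {"op": "arm_command", "data": {
  "steps": [
    {"translation": [0, 0, 0], "twist": [0, 0, 0], "fingers": -1},
    {"translation": [0, 0, 0], "twist": [0, 0, 0], "fingers": -1},
    {"translation": [0, 0, 0], "twist": [0, 0, 0], "fingers": -1},
    {"translation": [0, 0, 0], "twist": [0, 0, 0], "fingers": -1},
    {"translation": [0, 0, 0], "twist": [0, 0, 0], "fingers": -1}
  ],
  "grip_force": 45
}}

```text
time: 20.0
eef_pos: [0.6611, -0.0669, 0.0611]
tcp_rot: [0.707, 0.707, 0.001, 0.001]
contact_force: [-1.8, 1.1, 5.6]
opening: 0.466
finger_force: 45.0
```

>>> {"op": "arm_command", "data": {
  "steps": [
    {"translation": [0, 0, -0.015], "twist": [0, 0, 0], "fingers": -1},
    {"translation": [0, 0, -0.03], "twist": [0, 0, 0], "fingers": -1},
    {"translation": [0, 0, -0.06], "twist": [0, 0, 0], "fingers": -1},
    {"translation": [0, 0, -0.09], "twist": [0, 0, 0], "fingers": -1},
    {"translation": [0, 0, -0.09], "twist": [0, 0, 0], "fingers": -1}
  ]
}}

```text
time: 20.62
eef_pos: [0.6621, -0.0672, 0.1304]
tcp_rot: [0.707, 0.707, 0.002, 0.003]
contact_force: [0.7, -0.3, -0.7]
opening: 0.47
finger_force: 45.1
```

```bash
python3 go.py .4754 -.0514 .125
```

```text
t 20.625 pos [ 0.6621 -0.0672  0.1304] open 0.47 F [ 0.67 -0.35 -0.73]
translation [ 0.021 -0.249  0.005] twist [ 0.007  0.002 -0.   ]
```

>>> {"op": "arm_command", "data": {
  "steps": [
    {"translation": [0.005, -0.06, 0], "twist": [0, 0, 0], "fingers": -1},
    {"translation": [0.01, -0.13, 0], "twist": [0, 0, 0], "fingers": -1},
    {"translation": [0.016, -0.2, 0], "twist": [0, 0, 0], "fingers": -1},
    {"translation": [0.02, -0.248, 0], "twist": [0, 0, 0], "fingers": -1},
    {"translation": [0.02, -0.248, 0], "twist": [0, 0, 0], "fingers": -1}
  ]
}}

```text
time: 21.25
eef_pos: [0.4711, -0.0508, 0.125]
tcp_rot: [0.707, 0.707, -0.001, -0.001]
contact_force: [0.6, -0.0, -1.1]
opening: 0.466
finger_force: 45.4
```

>>> {"op": "arm_command", "data": {
  "steps": [
    {"translation": [0, 0, 0.01], "twist": [0, 0, 0], "fingers": -1},
    {"translation": [0, 0, 0.02], "twist": [0, 0, 0], "fingers": -1},
    {"translation": [0, 0, 0.02], "twist": [0, 0, 0], "fingers": -1}
  ]
}}

```text
time: 21.62
eef_pos: [0.4739, -0.0514, 0.1099]
tcp_rot: [0.707, 0.707, -0.001, -0.001]
contact_force: [0.1, 1.2, -1.5]
opening: 0.466
finger_force: 45.5
```

```bash
python3 go.py .4754 -.0514 .062; python3 - <<'E'
from h import *
t=read_camera("top");d=read_camera("side")
im=np.hstack([cv2.resize(t["pixels"][140:280,255:395],None,fx=2.85,fy=2.85),cv2.resize(d["pixels"][80:260,220:400],None,fx=400/180,fy=399/180)[:399]]);cv2.imwrite("pics/s4.png",im[:,:,::-1])
E
```

```text
t 21.625 pos [ 0.4739 -0.0514  0.1099] open 0.466 F [ 0.09  1.22 -1.47]
translation [0.    0.002 0.064] twist [-0.002 -0.001 -0.   ]
```

View pics/s4.png

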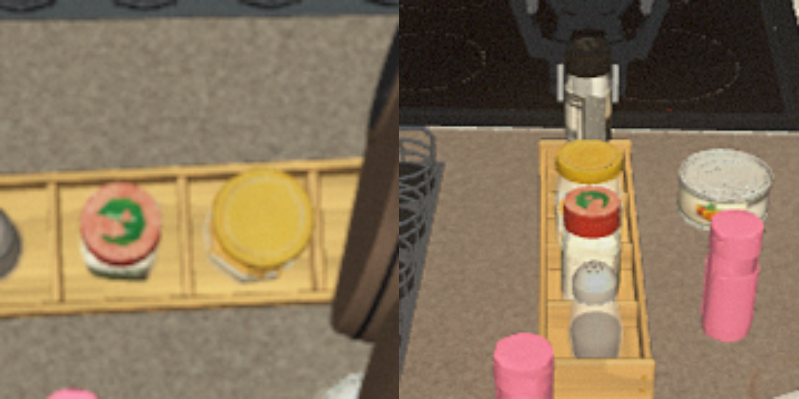

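Honey stands in compartment 3. The herb jar is upright in the pads over compartment 4.

>>> {"op": "arm_command", "data": {
  "steps": [
    {"translation": [0, 0.001, 0.02], "twist": [0, 0, 0], "fingers": -1},
    {"translation": [0, 0.001, 0.04], "twist": [0, 0, 0], "fingers": -1},
    {"translation": [0, 0.001, 0.055], "twist": [0, 0, 0], "fingers": -1},
    {"translation": [0, 0.001, 0.06], "twist": [0, 0, 0], "fingers": -1},
    {"translation": [0, 0.001, 0.06], "twist": [0, 0, 0], "fingers": -1}
  ]
}}

```text
time: 22.35
eef_pos: [0.4745, -0.0515, 0.0657]
tcp_rot: [0.707, 0.707, -0.0, -0.0]
contact_force: [-0.9, -0.2, -0.3]
opening: 0.469
finger_force: 45.5
```

>>> {"op": "arm_command", "data": {
  "steps": [
    {"translation": [0, 0, 0.002], "twist": [0, 0, 0], "fingers": -1},
    {"translation": [0, 0, 0.004], "twist": [0, 0, 0], "fingers": -1},
    {"translation": [0, 0, 0.006], "twist": [0, 0, 0], "fingers": -1},
    {"translation": [0, 0, 0.006], "twist": [0, 0, 0], "fingers": -1}
  ]
}}

```text
time: 22.85
eef_pos: [0.4749, -0.0516, 0.0621]
tcp_rot: [0.707, 0.707, 0.0, 0.0]
contact_force: [-1.0, 0.2, 2.1]
opening: 0.469
finger_force: 45.5
```

Contact at exactly the expected height. Releasing and retreating.

>>> {"op": "arm_command", "data": {
  "steps": [
    {"translation": [0, 0, 0], "twist": [0, 0, 0], "fingers": 0.5},
    {"translation": [0, 0, 0], "twist": [0, 0, 0], "fingers": 0.5},
    {"translation": [0, 0, 0], "twist": [0, 0, 0], "fingers": 0.5},
    {"translation": [0, 0, -0.06], "twist": [0, 0, 0], "fingers": 0.5},
    {"translation": [0, 0, -0.14], "twist": [0, 0, 0], "fingers": 0.5}
  ]
}}

```text
time: 23.48
eef_pos: [0.4732, -0.0511, 0.1659]
tcp_rot: [0.707, 0.707, -0.001, -0.002]
contact_force: [0.7, 0.2, 0.4]
opening: 0.749
finger_force: 0.0
```

>>> {"op": "arm_command", "data": {
  "steps": [
    {"translation": [-0.08, 0, -0.06], "twist": [0, 0, 0], "fingers": 0.5},
    {"translation": [-0.15, 0, -0.1], "twist": [0, 0, 0], "fingers": 0.5},
    {"translation": [-0.22, 0, -0.1], "twist": [0, 0, 0], "fingers": 0.5},
    {"translation": [-0.28, 0, -0.1], "twist": [0, 0, 0], "fingers": 0.5},
    {"translation": [-0.28, 0, -0.1], "twist": [0, 0, 0], "fingers": 0.5}
  ]
}}

```text
time: 24.1
eef_pos: [0.4742, -0.2643, 0.2415]
tcp_rot: [0.709, 0.705, -0.0, 0.0]
contact_force: [-0.7, 1.1, -0.1]
opening: 0.754
finger_force: 0.0
```

```bash
python3 - <<'E'
from h import *
t=read_camera("top");d=read_camera("side")
im=np.hstack([cv2.resize(t["pixels"][170:270,210:430],None,fx=2,fy=2),cv2.resize(d["pixels"][80:260,220:400],(360,200))]);cv2.imwrite("pics/s5.png",im[:,:,::-1])
E
```

```text
(no output)
```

View pics/s5.png

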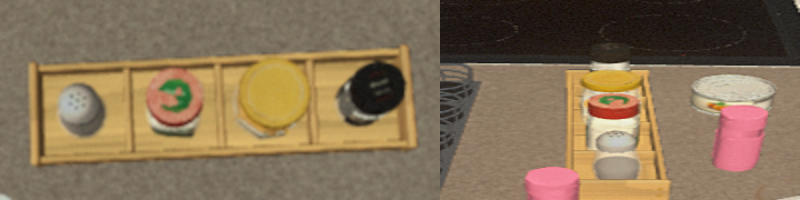

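All four jars stand upright in their compartments: salt, spice, honey, herb from left to right. The arm is clear.

```bash
python3 -c "
from plant import *
print(sign_off())"
```

```text
the job is handed in; nothing more can be done
None
```

All four jars (salt, spice, honey, herb, left to right) stand upright in the oak rack in their carrier order, and the job was handed in after about 24 s of robot time; sign-off returned no verdict.

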